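Flip the block heater's lid shut and switch it on

TASK

The tubes are loaded: start the incubation by pushing the block heater's open lid over with your fingertips and gently down until it is fully shut, without slamming it, and then pressing the green-dotted half of the power rocker fully in. Only push on things: pinch and lift nothing, and touch the lid on its outside only, keeping off its inside and rim seal and off the hot block and tubes. Do not shove the heater out of its place or press hard on it, and leave the jar, beaker and spray bottle standing where they are.

Things in the scene. Friction and masses are not known exactly. Their poses are not given: they have to be found in the camera images.
- heater: Yellow dry-block heater, loose on rubber feet, about 3 kg, 240 mm deep (x), 190 wide (y). Origin: centre of its underside; x runs from its front (to the robot) to its rear, z up. From x -30 to 120 mm a flat deck at z 88 mm; in front of it the control panel falls straight from (x -30, z 88) to (x -120, z 45), a 25.5 deg slope. Nothing stands behind it.
- lid (a joint): Lid angle, rad, about the heater's y: 0 shut (hard stop), more is open, stop at 1.9; starts at 1.5 to 1.8 (upright), outer face to the rear, away from the robot. Stiff hinge: stays at any angle, swings with 1 to 4 N at its front edge. Black with brown window. Shut, a cover 125 mm deep (hinge to front edge), 150 wide, 26 high from hinge level and rim seal to its flat outer top face.
- lid_hinge (a point): Middle of the lid's hinge axis, fixed to the heater at its x 108, y 0, z 90 mm; the axis runs along the heater's y.
- lid_front (a point): On the lid: middle of the outer edge between its outer face and its front side (farthest from the hinge, highest when open). It lies 125 mm from the hinge axis along the lid and 26 mm off it to the outer face. Axes: the lid's own; shut, they equal the heater's (x to the hinge, z out of the outer face).
- lid_inside: Inner lining and black rubber rim seal of the lid (the inner faces and the 6 mm wide rim around its mouth): not to be touched. Origin: middle of the hinge axis; turns with the lid.
- block: Hot aluminium block 78 x 98 mm under the lid, with capped tubes seated in it up to 15 mm above the deck: not to be touched. Origin: centre of its underside on the deck, at the heater's x 45, y 0, z 88 mm.
- rocker (a joint): Tilt of the black power rocker on the panel, rad: 0 off, 0.34 fully on (stop); grows as its upper (rear) half with the green dot is pressed in, by 3 to 4 N, and stays as left. 32 mm long up the slope, 22 wide, middle at the heater's y +55 mm, pivot along y. Its face stands 7 mm off the panel at the middle, its ends move 2.7 mm up and down from that; bezel 2 mm high.
- rocker_on (a point): The green dot: on the rocker's face, 11 mm up-slope of its pivot (5 mm from the upper end). It sinks about 4 mm from off to fully on. Axes: the rocker's own (x up its face, y along the heater's y, z out of the face).
- jar: White plastic jar with red cap, 62 mm across, 105 mm high, beside the heater. Origin: centre of its underside, z up.
- beaker: Empty glass beaker, 86 mm across the rim, 115 mm high, beside the heater. Origin: centre of its underside, z up.
- spray: Small dark spray bottle with white pump head, 42 mm across, 132 mm high, beside the heater. Origin: centre of its underside, z up.
Mind the look-alikes: they are no part of the job. What is shaped like the jar but orange is not meant.

How it is judged (in metres and radians):
On the way, in this order (a step that is already met when the one before it is completed fails the run):
1. the lid is fully shut (value of joint lid below 0.03 rad), for 0.2 s.
2. the power rocker is pressed on (value of joint rocker above 0.28 rad), for 0.2 s.
At the end, for the whole second after the job is handed in: The lid is shut (within 0.03 rad, 4 mm at its front edge), the rocker is on (over 0.28 of 0.34 rad), the heater stands level and at rest within 20 mm of its place, and jar, beaker and spray bottle stand upright within 15 mm of theirs (value of joint lid below 0.03 rad and value of joint rocker above 0.28 rad and distance of heater from where it was at the start of the episode below 0.02 m and angle between heater's own z axis and vertical below 0.03 rad and linear speed of heater below 0.01 m/s and distance of each of jar, beaker, spray from where it was at the start of the episode below 0.015 m and angle between each of jar, beaker, spray's own z axis and vertical below 0.1 rad); the robot touches nothing.
It fails at once if the lid is slammed (closing faster than 4 rad/s) (velocity of joint lid below -4 rad/s).
It fails at once if the robot touches the lid's inside or rim seal (as in pinching it), the hot block or the tubes (contact force between any of the fingers, the arm and lid_inside above 0.5 N or contact force between any of the fingers, the arm and block above 0.5 N).
It fails at once if the heater is lifted, tipped or shoved more than 20 mm (height (world z) of heater above 0.012 m or angle between heater's own z axis and vertical above 0.08 rad or distance of heater from where it was at the start of the episode above 0.02 m).
It fails at once if the fingers press on the heater, lid or rocker with more than 70 N (contact force between the fingers and heater above 70 N).
It fails at once if the jar, beaker or spray bottle is moved, lifted or knocked over (distance of any of jar, beaker, spray from where it was at the start of the episode above 0.02 m or angle between any of jar, beaker, spray's own z axis and vertical above 0.2 rad).
It also fails if it takes over 45 s, if anything falls off the work surface, if the arm or the gripper's body presses on something with over 40 N, if the wrist force passes 120 N, or if a joint passes its speed limit or range.

ROBOT

A 6-joint arm with a two-finger parallel gripper is mounted at the origin on the work surface. World frame = base frame: x ahead of the robot, y to its left, z up, the work surface at z = 0. Lengths are in mm, angles in rad, forces in N, time in s.
With the tool pointing down it reaches from about 300 to 775 mm from the base axis. Payload 14.6 kg.
Tool frame: the origin (TCP) lies at the very end of the fingers, on their centre line; the grasp point (between the pads) lies 19 mm behind it; z points along the fingers, y is the line along which they close (so a half turn about z gives the same grasp; the last joint's range is limited). The gripper opens to 94 mm and grips with 3 to 60 N. Pads are 16 mm wide; open, the fingers measure 119 mm over their backs; the gripper's body (75 mm by 177 mm) begins 78 mm behind the grasp point.
Start: joints at [-1.277, 0.3, 1.521, -0, 1.321, -0.067], TCP at [194.155, -514.58, 205.446] pointing down, gripper open.
Joint ranges: [-3.03, 3.03], [-0.79, 2.21], [0.23, 2.52], [-1.04, 4.18], [0, 3.07], [-2.55, 2.55]. Speed limits (rad/s): [2.22, 2.22, 2.57, 3.14, 3.14, 3.14].

INTERFACE

Orientations are given as [roll, pitch, yaw] about the fixed x, y, z axes, in that order (R = Rz(yaw) Ry(pitch) Rx(roll)).
In Python, from cell import manip, eyes, ticket gives the robot as it stands. The module is installed in compiled form; this text tells all that it offers.
- The arm moves only by the tool arm_command, never from a script. Its argument "plan" is a list of rows, each a list of 5 numbers: the opening, from -1 (shut) to 1 (fully open), then the shift along the tool's x, y, z in m, then the turn about the tool's z in rad. In form: [[jaw, dx, dy, dz, roll], ...]. A call has 1 to 20 rows; each row shifts and turns the commanded pose from where the row before left it, along the tool's axes as they then stand; what a row does not reach is not made up. A row lasts 1/8 s, in which the tool goes at most 62.5 mm and 10.7 degrees, less where a joint would pass 70% of its speed; a pose out of reach is approached as far as the arm can. A call is refused whole if a number of a shift passes 0.0625 or a number of a turn 0.188, either way. A call with a gripper value outside its range is refused whole. The fingers move at their own pace and stop on an object; "newtons" is the grip in N (left out, the last holds). Time passes only in rows, so rows that do not move let the fingers close. It gives the time, the measured TCP pose, the force, the opening and the grip force at its end, in the units of the state.
- manip.read_state(): the state, without advancing time (a new reading comes with each control period).
- eyes.camera(name): name is "side" or "top"; returns a dict with "img" (420x560x3 uint8, blue, green, red), "z_map" (420x560 float32, mm along the optical axis (not along the pixel's ray), 0 where there is no reading), "fx", "fy", "cx", "cy" (pixels), "eye" and "orientation" of the camera in the world. Camera axes: x right, y down, z forward; pixel columns grow to the right and rows downward; lengths in mm; the calibration is good to about 2 mm. A picture is of the moment at which its call begins.
- ticket.sign_off(): hands the job in; it is judged then, once.
The state is a dict: "clock": time; "joints": joint angles; "qd": joint speeds; "effort": joint torques, N m; "eef_pos": TCP position; "eef_rot": TCP orientation; "wrist_force": force on the tool from outside, world axes, zero at the start; "moment": the same for the moment, N m; "finger_gap": finger opening in mm; "finger_force": force on a finger pad.
Only numpy, scipy, OpenCV 4.12 (cv2) and the standard library are available. Lean on these libraries where they do the work, as an engineer would, in place of code of your own. Each camera call takes 0.05 s, during which the arm holds its last target. There are 200 camera calls.

## Working session

There is one attempt and no reset: what is moved stays moved. The work goes in short steps, Python scripts to look and compute and a tool call to move; the robot and the scene stay as the last step left them, time stands still between calls to the robot, and variables do not carry over. Pictures are saved under pics/ and viewed, at most 10 in all, crops included, and the job is handed in when it is done.

Besides the shell and the picture viewer there is one more tool, called after "Call:" in YAML: its name, and indented under it one key for each argument. arm_command: Moves the arm, as the interface text tells. Its arguments: {"type":"object","properties":{"plan":{"type":"array"},"newtons":{"type":"number"}},"required":["plan"]}

```bash
mkdir -p pics; cat > h.py <<'E'
import numpy as np, cv2
from cell import manip, eyes, ticket
from scipy.spatial.transform import Rotation as R
def cam(n):
    c=eyes.camera(n); o=np.array(c["orientation"],float)
    c["R"]=o if o.shape==(3,3) else R.from_euler('xyz',o).as_matrix()
    v,u=np.mgrid[0:420,0:560]; z=c["z_map"]
    p=np.stack([(u-c["cx"])/c["fx"]*z,(v-c["cy"])/c["fy"]*z,z],-1)
    c["P"]=p@c["R"].T+np.array(c["eye"]); c["P"][z==0]=np.nan
    return c
E
python3 - <<'E'
from h import *
for n in("side","top"):
    c=cam(n); cv2.imwrite(f"pics/{n}0.png",c["img"]); print(n,c["eye"],c["orientation"],c["fx"],np.isfinite(c["P"]).mean()); np.savez(f"{n}0.npz",P=c["P"],img=c["img"])
    print(c["P"][::100,::140].round().tolist())
print(manip.read_state())
E
```

```text
side [295.76330294 719.55872247 837.62599434] [-2.42186094 -0.0071028  -2.77374813] 430.0742138515776 0.9959353741496598
[[[1794.0, -395.0, 170.0], [1794.0, -1161.0, -127.0], [1296.0, -1893.0, -332.0], [420.0, -1382.0, 3.0]], [[1789.0, -202.0, -126.0], [1791.0, -953.0, -603.0], [731.0, -422.0, 2.0], [295.0, -598.0, 0.0]], [[1789.0, 15.0, -468.0], [913.0, 133.0, -1.0], [535.0, 87.0, 103.0], [223.0, -136.0, 2.0]], [[1684.0, 300.0, -747.0], [704.0, 418.0, 78.0], [461.0, 277.0, 2.0], [175.0, 165.0, 2.0]], [[870.0, 660.0, 1.0], [629.0, 566.0, -1.0], [386.0, 472.0, -0.0], [141.0, 377.0, -1.0]]]
top [398.48804576  83.09939316 921.83702049] [-2.97939388  0.03092092 -1.5982263 ] 389.1246342799185 0.9959608843537415
[[[1779.0, 1408.0, -735.0], [1755.0, 725.0, -750.0], [1720.0, 47.0, -750.0], [1686.0, -614.0, -751.0]], [[877.0, 795.0, -0.0], [861.0, 429.0, 1.0], [846.0, 72.0, 1.0], [830.0, -276.0, 2.0]], [[612.0, 773.0, -1.0], [584.0, 395.0, 75.0], [567.0, 81.0, 104.0], [578.0, -254.0, -1.0]], [[370.0, 750.0, 1.0], [361.0, 416.0, 0.0], [353.0, 88.0, 3.0], [344.0, -232.0, 2.0]], [[147.0, 730.0, 2.0], [141.0, 409.0, 2.0], [211.0, 92.0, 268.0], [129.0, -213.0, 1.0]]]
{'clock': 0.1, 'joints': array([-1.27661609e+00,  3.00372556e-01,  1.52148363e+00, -7.25316938e-07,
        1.32072181e+00, -6.65832713e-02]), 'qd': array([ 0.00016358, -0.00253342, -0.00216623, -0.00013568, -0.00124914,
       -0.00193231]), 'effort': array([ 2.95298989e-03, -5.32640648e+01, -3.53281438e+01,  7.10438169e-02,
        2.34705757e-02, -6.71090243e-05]), 'eef_pos': array([ 194.08365072, -514.37577997,  204.98161495]), 'eef_rot': array([-3.14060944e+00, -6.48581007e-05,  3.60763660e-01]), 'wrist_force': array([ 0.33655332,  0.36258558, -0.2618067 ]), 'moment': array([-0.03044052, -0.03361935, -0.03322794]), 'finger_force': 0.0, 'finger_gap': 93.94153116159414}
```

View pics/side0.png

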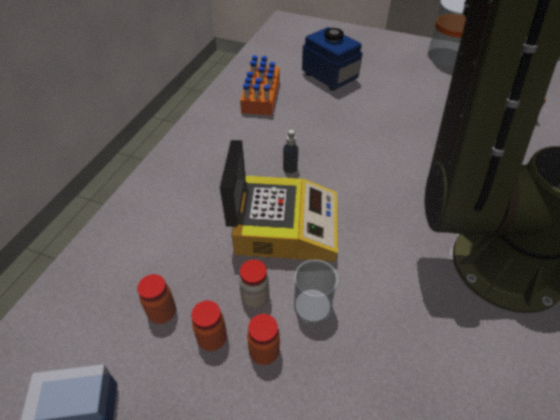

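View pics/top0.png

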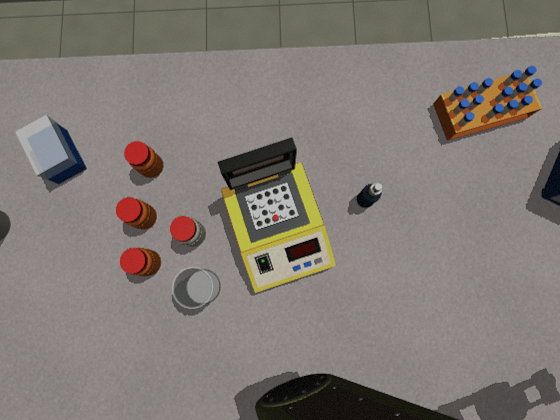

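```bash
cat > fit.py <<'E'
from h import *
A=[];L=[]
for n in("side","top"):
    d=np.load(f"{n}0.npz");P,im=d["P"],d["img"];hsv=cv2.cvtColor(im,cv2.COLOR_BGR2HSV)
    m=cv2.inRange(hsv,(20,130,60),(35,255,255))>0
    m&=(P[...,2]>10)&(P[...,2]<98)
    k,lab,st,_=cv2.connectedComponentsWithStats(m.astype(np.uint8)); i=1+np.argmax(st[1:,4])
    m=cv2.erode((lab==i).astype(np.uint8),np.ones((2,2)))>0
    p=P[m];A.append(p);r=cv2.minAreaRect(p[:,:2].astype(np.float32));print(n,len(p),r)
p=np.vstack(A);r=cv2.minAreaRect(p[:,:2].astype(np.float32));print(r)
dk=p[(p[:,2]>84)&(p[:,2]<92)];print("deck",dk[:,2].mean(),cv2.minAreaRect(dk[:,:2].astype(np.float32)))
b=cv2.boxPoints(r);print(b)
E
python3 fit.py
```

```text
side 1569 ((511.52215576171875, 85.46675872802734), (225.82969665527344, 189.7041778564453), 16.250024795532227)
top 2468 ((512.338134765625, 86.2500991821289), (234.97604370117188, 187.00741577148438), 16.97149085998535)
((512.3032836914062, 86.3644027709961), (234.97604370117188, 190.2694091796875), 16.97149085998535)
deck 88.04502308444306 ((549.308349609375, 96.9867172241211), (157.98782348632812, 188.98558044433594), 16.97149085998535)
[[372.16245  143.06174 ]
 [427.70126  -38.921463]
 [652.4441    29.667068]
 [596.9053   211.65027 ]]
```

```bash
cat > fit2.py <<'E'
from h import *
C=np.array([512.3,86.2,0]);RH=R.from_euler('z',16.97,degrees=True).as_matrix()
def toH(p): return (p-C)@RH
if __name__=="__main__":
  for n in("side","top"):
    d=np.load(f"{n}0.npz");P,im=d["P"],d["img"];hsv=cv2.cvtColor(im,cv2.COLOR_BGR2HSV);H=toH(P)
    g=cv2.inRange(hsv,(45,80,60),(85,255,255))>0
    g&=(np.abs(H[...,0]+75)<50)&(np.abs(H[...,1]-55)<30)
    print(n,"green",g.sum(),H[g].mean(0).round(1))
    dk=(hsv[...,2]<70)&(np.abs(H[...,0]+75)<40)&(np.abs(H[...,1]-55)<28)&(H[...,2]>45)&(H[...,2]<90)
    q=H[dk];print(" rocker dark",len(q),q.min(0).round(),q.max(0).round(),np.median(q,0).round(1))
    l=(H[...,2]>100)&(np.abs(H[...,1])<100)&(H[...,0]>40)&(H[...,0]<200)
    q=H[l];print(" lid",len(q),np.percentile(q,[1,99],axis=0).round().tolist())
    for z in range(100,240,15):
        s=q[(q[:,2]>z)&(q[:,2]<z+15)]
        if len(s):print("  z",z,len(s),"x",np.percentile(s[:,0],[2,50,98]).round(),"y",np.percentile(s[:,1],[2,98]).round())
    for nm,m in(("red",cv2.inRange(hsv,(0,170,100),(6,255,255))>0),):
        k,lab,st,c=cv2.connectedComponentsWithStats(m.astype(np.uint8))
        for i in range(1,k):
            if st[i,4]>200: s=P[lab==i];s=s[s[:,2]>95];print(nm,c[i].round(),np.median(s,0).round() if len(s) else 0)
    m=(H[...,2]>15)&(H[...,2]<140)&(H[...,1]<-105)&(H[...,1]>-260)&(np.abs(H[...,0])<200);s=P[m];print("spray",s.min(0).round(),s.max(0).round())
    m=(H[...,2]>100)&(H[...,2]<140)&(H[...,1]>100)&(H[...,1]<260)&(H[...,0]<-20)&(H[...,0]>-200);s=P[m];print("beaker",len(s),len(s) and (s.min(0).round(),s.max(0).round()))
E
python3 fit2.py
```

```text
side green 11 [-56.2  51.3  83.4]
 rocker dark 110 [-79.  41.  64.] [-46.  67.  87.] [-62.4  56.4  77.7]
 lid 1398 [[42.0, -77.0, 101.0], [139.0, 74.0, 218.0]]
  z 100 225 x [ 41. 112. 135.] y [-75.  73.]
  z 115 88 x [113. 123. 137.] y [-74.  73.]
  z 130 91 x [113. 123. 138.] y [-75.  73.]
  z 145 92 x [113. 123. 138.] y [-75.  73.]
  z 160 89 x [113. 121. 138.] y [-75.  74.]
  z 175 74 x [114. 125. 139.] y [-76.  74.]
  z 190 75 x [113. 123. 138.] y [-74.  74.]
  z 205 664 x [114. 126. 139.] y [-75.  73.]
red [253. 271.] [515. 291. 106.]
red [151. 286.] [686. 395. 105.]
red [206. 314.] [559. 409. 105.]
red [262. 328.] [450. 397. 105.]
spray [ 565. -136.   15.] [ 606. -101.  135.]
beaker 507 (array([349., 222., 100.]), array([433., 308., 119.]))
top green 12 [-58.2  55.6  85.5]
 rocker dark 169 [-82.  41.  62.] [-46.  70.  86.] [-65.5  55.8  77.4]
 lid 1774 [[43.0, -74.0, 101.0], [137.0, 74.0, 218.0]]
  z 100 281 x [ 41. 132. 134.] y [-69.  69.]
  z 115 164 x [110. 133. 134.] y [-70.  70.]
  z 130 123 x [110. 133. 134.] y [-72.  72.]
  z 145 25 x [110. 112. 128.] y [-74.  74.]
  z 160 21 x [110. 112. 123.] y [-73.  74.]
  z 175 19 x [111. 111. 118.] y [-75.  74.]
  z 190 19 x [111. 112. 116.] y [-75.  74.]
  z 205 1122 x [112. 124. 137.] y [-72.  72.]
red [136. 153.] [684. 396. 105.]
red [128. 209.] [558. 409. 106.]
red [182. 228.] [513. 291. 106.]
red [132. 260.] [448. 397. 106.]
spray [ 562. -143.   15.] [ 602. -101.  134.]
beaker 365 (array([347., 225., 100.]), array([430., 309., 119.]))
```

Side view: heater at about (290,215), its lid upright at (234,183), with the real jar at (254,283), the beaker at (315,290) and the spray bottle at (290,150). Top view: rocker at (263,263). The measured deck height (88), lid width (150) and jar height (105) all match the given sizes. The lid is at about 1.6 rad. I'll raise the arm, close the fingers, align, then travel high to behind the lid.

Call:
arm_command:
  plan:
    - [-1,0,0,-0.045,0.065]
    - [-1,0,0,-0.045,0]
    - [-1,0,0,-0.045,0]
    - [-1,0.033,-0.024,0,0]
    - [-1,0.033,-0.024,0,0]
    - [-1,0.033,-0.024,0,0]
    - [-1,0.033,-0.024,0,0]
    - [-1,0.033,-0.024,0,0]
    - [-1,0.033,-0.024,0,0]
    - [-1,0.033,-0.024,0,0]
    - [-1,0.033,-0.024,0,0]
    - [-1,0.033,-0.024,0,0]
    - [-1,0.033,-0.024,0,0]
    - [-1,0.033,-0.024,0,0]
    - [-1,0.033,-0.024,0,0]
  newtons: 10

```text
clock: 1.98
eef_pos: [489.6, -122.4, 340.2]
eef_rot: [-3.141, 0.0, 0.296]
wrist_force: [0.3, -1.1, 0.6]
finger_gap: 0.4
finger_force: 0.0
```

Call:
arm_command:
  plan:
    - [-1,0.032,-0.024,0,0]
    - [-1,0.032,-0.024,0,0]
    - [-1,0.032,-0.024,0,0]
    - [-1,0.032,-0.024,0,0]
    - [-1,0.032,-0.024,0,0]
    - [-1,0.032,-0.024,0,0]
    - [-1,0.032,-0.024,0,0]
    - [-1,0.032,-0.024,0,0]
    - [-1,0,0,0,0]
    - [-1,0,0,0,0]

```text
clock: 3.22
eef_pos: [677.7, 134.2, 340.1]
eef_rot: [3.142, 0.001, 0.296]
wrist_force: [0.1, -0.6, 0.2]
finger_gap: 0.8
finger_force: 0.0
```

```bash
python3 - <<'E'
from fit2 import *
s=manip.read_state();print(s["eef_pos"].round(1),toH(s["eef_pos"]).round(1),s["eef_rot"],s["wrist_force"].round(1))
c=cam("side");cv2.imwrite("pics/s1.png",c["img"][60:330,120:480]) 
H=toH(c["P"]);t=toH(s["eef_pos"])
m=(np.abs(H-t)<[40,40,0]).all(-1)|((np.abs(H[...,:2]-t[:2])<40).all(-1)&(H[...,2]<t[2]+70)&(H[...,2]>250))
q=H[m]-t;print(len(q))
for z in range(-10,70,10):
    k=q[(q[:,2]>=z)&(q[:,2]<z+10)]
    if len(k):print(z,k.min(0).round(1),k.max(0).round(1))
E
```

```text
[677.7 134.2 340.1] [172.2  -2.4 340.1] [3.14158995e+00 6.92167658e-04 2.95640788e-01] [ 0.1 -0.6  0.2]
270
0 [-10.3 -11.1   0.3] [ 8.  10.4  9.9]
10 [-10.3 -13.   10.3] [ 9.  11.9 19.7]
20 [-10.4 -11.3  20.1] [ 9.7 11.9 30. ]
30 [-10.2 -11.2  30.3] [ 8.6 12.  39.9]
40 [-10.5 -10.   40.1] [ 9.4 13.4 49.3]
50 [-10.4   9.3  50.1] [ 6.2 12.8 52.8]
```

View pics/s1.png

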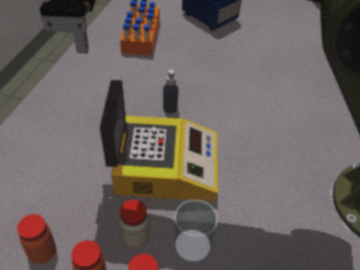

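The crop shows the closed fingertips at (80,45), behind the upright lid at (115,120) and well above it. Next I'll lower them behind the lid and bring them up to it.

Call:
arm_command:
  plan:
    - [-1,0,0,0.03,0]
    - [-1,0,0,0.04,0]
    - [-1,0,0,0.04,0]
    - [-1,0,0,0.03,0]
    - [-1,0,0,0.006,0]
    - [-1,-0.008,0,0,0]
    - [-1,-0.008,0,0,0]
    - [-1,-0.008,0,0,0]
    - [-1,0,0,0,0]

```text
clock: 4.4
eef_pos: [654.7, 127.5, 195.4]
eef_rot: [3.141, -0.001, 0.296]
wrist_force: [-0.5, 0.3, -0.4]
finger_gap: 0.7
finger_force: 0.0
```

```bash
python3 - <<'E'
from fit2 import *
s=manip.read_state();print(toH(s["eef_pos"]).round(1),s["wrist_force"].round(1))
def W(t): return np.array([108-105*np.cos(t)+(26+9*np.sin(t))*np.sin(t),90+105*np.sin(t)+(26+9*np.sin(t))*np.cos(t)])
T=np.append(np.arange(1.6,0.05,-0.08),0.0);w=np.array([W(t) for t in T])
for t,a,d in zip(T[1:],w[1:],np.diff(w,axis=0)):print(round(t,2),a.round(1),d.round(1))
E
```

```text
[148.2  -2.1 195.4] [-0.5  0.3 -0.4]
1.52 [137.6 196.6] [-8.4  2.7]
1.44 [128.9 198.7] [-8.7  2. ]
1.36 [120.1 200. ] [-8.9  1.3]
1.28 [111.1 200.5] [-9.   0.6]
1.2 [102.  200.3] [-9.1 -0.2]
1.12 [ 92.9 199.4] [-9.1 -1. ]
1.04 [ 84.  197.6] [-9.  -1.7]
0.96 [ 75.1 195.2] [-8.8 -2.5]
0.88 [ 66.5 191.9] [-8.6 -3.2]
0.8 [ 58.1 187.9] [-8.4 -4. ]
0.72 [ 50.1 183.2] [-8.  -4.7]
0.64 [ 42.5 177.9] [-7.6 -5.4]
0.56 [ 35.4 171.9] [-7.1 -6. ]
0.48 [ 28.8 165.2] [-6.6 -6.6]
0.4 [ 22.8 158.1] [-6.  -7.2]
0.32 [ 17.4 150.4] [-5.4 -7.7]
0.24 [ 12.7 142.3] [-4.7 -8.1]
0.16 [  8.7 133.8] [-4.  -8.5]
0.08 [  5.5 125. ] [-3.2 -8.8]
0.0 [  3. 116.] [-2.5 -9. ]
```

Call:
arm_command:
  plan:
    - [-1,-0.0105,0,-0.001,0]
    - [-1,-0.009,0,-0.002,0]
    - [-1,-0.009,0,-0.001,0]
    - [-1,-0.009,0,-0.001,0]
    - [-1,-0.009,0,0,0]
    - [-1,-0.009,0,0.001,0]
    - [-1,-0.009,0,0.002,0]
    - [-1,-0.009,0,0.002,0]
    - [-1,-0.0085,0,0.003,0]

```text
clock: 5.52
eef_pos: [575.9, 103.5, 191.3]
eef_rot: [3.142, 0.0, 0.296]
wrist_force: [1.9, 0.8, -1.3]
finger_gap: -0.0
finger_force: 0.8
```

```bash
python3 - <<'E'
from fit2 import *
s=manip.read_state();print(toH(s["eef_pos"]).round(1),s["wrist_force"].round(1))
c=cam("side");cv2.imwrite("pics/s2.png",cv2.resize(c["img"][90:280,180:380],None,fx=2.5,fy=2.5))
E
```

```text
[ 65.9  -2.  191.3] [ 1.9  0.8 -1.3]
```

View pics/s2.png

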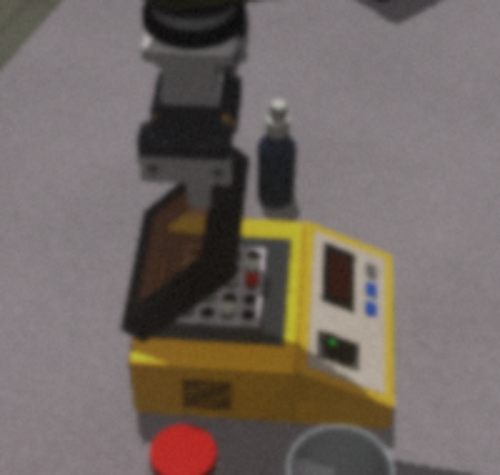

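The fingers, at about (200,195) in the crop, are pushing on the lid's outer face. The lid is about half closed, at roughly 0.88 rad. The force is about 2 N and the heater hasn't moved. I'll keep following the arc.

Call:
arm_command:
  plan:
    - [-1,-0.008,0,0.0035,0]
    - [-1,-0.008,0,0.0045,0]
    - [-1,-0.0075,0,0.0055,0]
    - [-1,-0.007,0,0.006,0]
    - [-1,-0.0065,0,0.0065,0]
    - [-1,-0.006,0,0.007,0]
    - [-1,-0.0055,0,0.0075,0]
    - [-1,-0.0045,0,0.008,0]
    - [-1,-0.004,0,0.0085,0]
    - [-1,-0.003,0,0.008,0]
    - [-1,-0.002,0,0.005,0]
    - [-1,0,0,0,0]

```text
clock: 7.08
eef_pos: [516.9, 85.6, 121.0]
eef_rot: [-3.141, 0.001, 0.296]
wrist_force: [-0.6, -0.5, 0.1]
finger_gap: 0.8
finger_force: 0.0
```

```bash
python3 - <<'E'
from fit2 import *
s=manip.read_state();print(toH(s["eef_pos"]).round(1),s["wrist_force"].round(1))
E
```

```text
[  4.3  -1.9 121. ] [-0.6 -0.5  0.1]
```

Call:
arm_command:
  plan:
    - [-1,0,0,0.002,0]
    - [-1,0,0,0.001,0]
    - [-1,0,0,0.001,0]
    - [-1,0,0,0.001,0]
    - [-1,0,0,0,0]

```text
clock: 7.7
eef_pos: [517.2, 85.7, 116.4]
eef_rot: [-3.142, 0.0, 0.296]
wrist_force: [1.0, 0.2, -0.7]
finger_gap: 0.4
finger_force: 0.0
```

Call:
arm_command:
  plan:
    - [-1,0,0,0.001,0]
    - [-1,0,0,0.0005,0]
    - [-1,0,0,0,0]

```text
clock: 8.07
eef_pos: [517.4, 85.7, 116.1]
eef_rot: [3.141, -0.001, 0.296]
wrist_force: [-6.9, 0.0, 13.6]
finger_gap: 0.6
finger_force: 6.8
```

```bash
python3 - <<'E'
from fit2 import *
s=manip.read_state();print(toH(s["eef_pos"]).round(1),s["wrist_force"].round(1))
for n in("side","top"):
    c=cam(n);H=toH(c["P"]);cv2.imwrite(f"pics/{n}3.png",cv2.resize(c["img"][120:320,180:380],None,fx=2.5,fy=2.5))
    for x in(-5,20,45,70,95):
        m=(np.abs(H[...,0]-x)<8)&(np.abs(H[...,1])<60)&(np.abs(H[...,1])>25)&(H[...,2]<150)&(H[...,2]>80)
        print(n,x,m.sum(),np.median(H[m][:,2]).round(1))
E
```

```text
[  4.7  -2.  116.1] [-6.9  0.  13.6]
side -5 89 116.5
side 20 88 116.4
side 45 96 116.4
side 70 156 116.3
side 95 160 116.1
top -5 1 113.7
top 20 0 nan
top 45 0 nan
top 70 0 nan
top 95 0 nan
  return _methods._mean(a, axis=axis, dtype=dtype,
  ret = ret.dtype.type(ret / rcount)
```

View pics/side3.png

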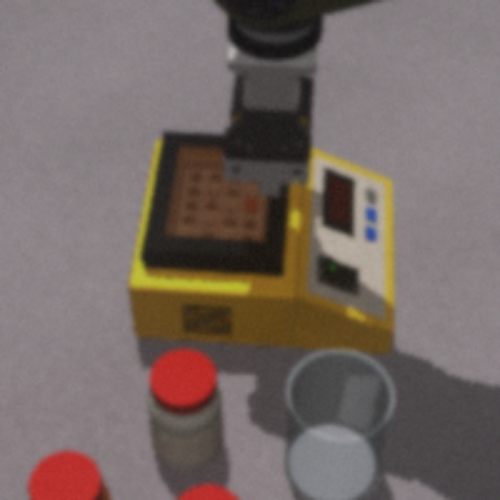

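The crop shows the lid flat and shut at (215,200). Its top face reads 116.4 mm at every point from front to rear, against a stop force of 14 N. The jar and beaker haven't moved. Next I'll lift off and go above the rocker.

Call:
arm_command:
  plan:
    - [-1,0,0,-0.01,0]
    - [-1,0,0,-0.03,0]
    - [-1,0,0,-0.02,0]
    - [-1,-0.025,-0.02,0,0]
    - [-1,-0.025,-0.02,0,0]
    - [-1,-0.02,-0.017,0,0]
    - [-1,0,0,0.03,0]
    - [-1,0,0,0.03,0]
    - [-1,0,0,0,0]

```text
clock: 9.3
eef_pos: [432.8, 119.7, 113.9]
eef_rot: [-3.141, 0.003, 0.296]
wrist_force: [0.3, 1.0, 1.0]
finger_gap: 0.8
finger_force: 0.0
```

```bash
python3 - <<'E'
from fit2 import *
s=manip.read_state();print(toH(s["eef_pos"]).round(1),s["wrist_force"].round(1))
c=cam("side");H=toH(c["P"]);hsv=cv2.cvtColor(c["img"],cv2.COLOR_BGR2HSV)
g=(cv2.inRange(hsv,(45,80,60),(85,255,255))>0)&(np.abs(H[...,0]+75)<50)&(np.abs(H[...,1]-55)<30)
print("green",g.sum(),H[g].mean(0).round(1) if g.any() else "")
m=(np.abs(H[...,0]-40)<40)&(np.abs(H[...,1])<60)&(H[...,2]<125)&(H[...,2]>105);print("lid z",H[m][:,2].mean())
y=(cv2.inRange(hsv,(20,130,60),(35,255,255))>0)&(H[...,2]>10)&(H[...,2]<98)&(np.abs(H[...,0])<140)&(np.abs(H[...,1])<120)
q=H[y];print(np.percentile(q,[.5,99.5],axis=0).round(1))
cv2.imwrite("pics/s4.png",cv2.resize(c["img"][120:270,230:380],None,fx=4,fy=4))
E
```

```text
[-66.3  55.2 113.9] [0.3 1.  1. ]
green 3 [-56.4  51.9  84.2]
lid z 116.1819647544187
[[-113.3  -93.6   23.1]
 [ 122.6   93.9   94.9]]
```

View pics/s4.png

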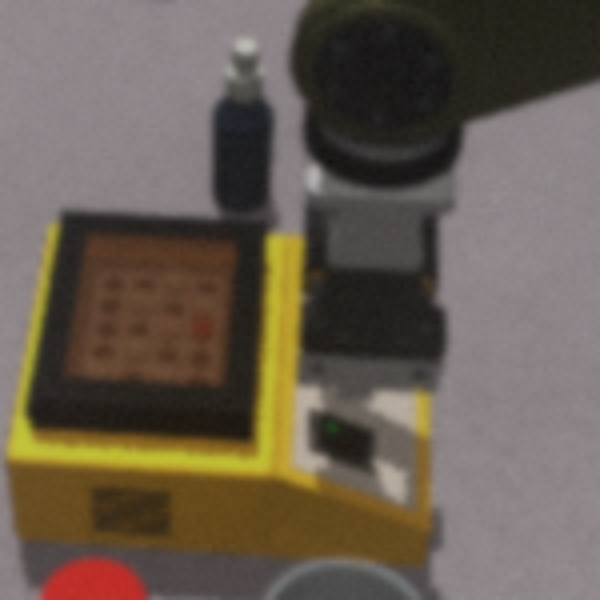

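The lid is still shut. The fingertips are over the rocker at (345,435), and the green dot at (332,428) is at heater coordinates (-57, ~53, 84). I'll press down slowly.

Call:
arm_command:
  plan:
    - [-1,0.001,0,0.012,0]
    - [-1,0,0,0.012,0]
    - [-1,0,0,0.003,0]
    - [-1,0,0,0.0015,0]
    - [-1,0,0,0.0015,0]
    - [-1,0,0,0.001,0]
    - [-1,0,0,0,0]

```text
clock: 10.22
eef_pos: [434.7, 120.1, 84.0]
eef_rot: [3.142, -0.0, 0.296]
wrist_force: [-0.2, -0.4, -0.2]
finger_gap: 0.4
finger_force: 0.0
```

Call:
arm_command:
  plan:
    - [-1,0,0,0.001,0]
    - [-1,0,0,0.001,0]
    - [-1,0,0,0.001,0]
    - [-1,0,0,0,0]

```text
clock: 10.72
eef_pos: [435.2, 120.2, 81.5]
eef_rot: [3.141, -0.002, 0.296]
wrist_force: [1.0, 0.6, 5.2]
finger_gap: 0.5
finger_force: 2.2
```

Call:
arm_command:
  plan:
    - [-1,0,0,0.001,0]
    - [-1,0,0,0.001,0]
    - [-1,0,0,0,0]

```text
clock: 11.1
eef_pos: [435.7, 120.3, 79.8]
eef_rot: [3.141, -0.003, 0.296]
wrist_force: [2.1, 0.7, 6.8]
finger_gap: 0.1
finger_force: 2.8
```

Call:
arm_command:
  plan:
    - [-1,0,0,0.001,0]
    - [-1,0,0,0.0005,0]
    - [-1,0,0,0,0]

```text
clock: 11.48
eef_pos: [436.1, 120.4, 79.1]
eef_rot: [3.141, -0.004, 0.296]
wrist_force: [-1.4, 0.9, 18.2]
finger_gap: 0.4
finger_force: 8.9
```

Call:
arm_command:
  plan:
    - [-1,0,0,0.0005,0]
    - [-1,0,0,0,0]
    - [-1,0,0,-0.005,0]
    - [-1,0,0,-0.02,0]
    - [-1,0,0,-0.04,0]
    - [-1,0,0,-0.05,0]
    - [-1,-0.03,0.03,-0.04,0]
    - [-1,-0.04,0.04,0,0]
    - [-1,-0.03,0.04,0,0]
    - [-1,0,0.04,0,0]
    - [-1,0,0.04,0,0]
    - [-1,0,0,0,0]

```text
clock: 12.98
eef_pos: [394.4, -92.5, 231.6]
eef_rot: [-3.141, 0.001, 0.293]
wrist_force: [-0.2, -0.6, 0.5]
finger_gap: 0.4
finger_force: 0.0
```

```bash
python3 - <<'E'
from fit2 import *
c=cam("side");H=toH(c["P"])
m=(np.abs(H[...,0]-40)<40)&(np.abs(H[...,1])<60)&(H[...,2]<125)&(H[...,2]>105);print("lid z",H[m][:,2].mean())
q=np.load("side0.npz")["P"];
for nm,P in(("before",q),("after",c["P"])):
    h=toH(P);X,Z=h[...,0],h[...,2]
    d=(Z-(88+(X+30)*43/90))*np.cos(.445)   # height off the panel
    u=(X+30)*np.cos(.445)+(Z-88)*np.sin(.445)
    k=(np.abs(h[...,1]-55)<8)&(u<-10)&(u>-70)
    print(nm,[(a,d[k&(np.abs(u-a)<2)].mean().round(1)) for a in range(-60,-16,4)])
cv2.imwrite("pics/s5.png",cv2.resize(c["img"][110:340,200:400],None,fx=2.5,fy=2.5))
E
```

```text
lid z 116.19434665884773
before [(-60, np.float64(427.3)), (-56, np.float64(315.1)), (-52, np.float64(198.5)), (-48, np.float64(4.2)), (-44, np.float64(4.8)), (-40, np.float64(5.1)), (-36, np.float64(5.8)), (-32, np.float64(5.5)), (-28, np.float64(6.7)), (-24, np.float64(5.5)), (-20, np.float64(3.4))]
after [(-60, np.float64(529.6)), (-56, np.float64(540.9)), (-52, np.float64(542.7)), (-48, np.float64(516.5)), (-44, np.float64(497.4)), (-40, np.float64(403.6)), (-36, np.float64(269.8)), (-32, np.float64(3.6)), (-28, np.float64(2.9)), (-24, np.float64(3.3)), (-20, np.float64(2.5))]
```

View pics/s5.png

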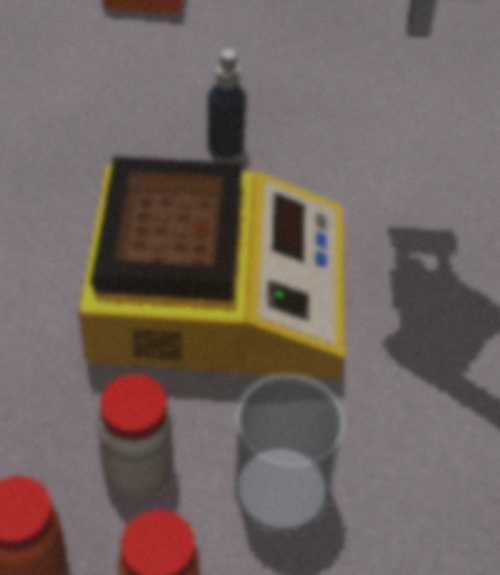

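The crop shows the lid shut at (170,225) and the rocker at (288,298). Its green-dot end sank from about 6.7 to 2.9 mm above the panel, so it is on. The heater, jar, beaker and spray bottle are in place, and the arm is clear.

```bash
python3 -c "
from h import *
print(ticket.sign_off())"
```

```text
the job is handed in; nothing more can be done
None
```

The lid was pushed gently shut, the power rocker was pressed fully on, and the job is handed in, with the heater, jar, beaker and spray bottle still in place; the hand-in gave no verdict.

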